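Centre the bud vase on its display plinth

ROBOT

A 6-joint arm with a two-finger parallel gripper is mounted at the origin on the work surface. World frame = base frame: x ahead of the robot, y to its left, z up, the work surface at z = 0. Lengths are in m, angles in rad, forces in N, time in s.
With the tool pointing down it reaches from about 0.35 to 0.775 m from the base axis. Payload 7.3 kg.
Tool frame: the origin (TCP) lies on the centre line of the jaws, within the pads' length; the fingertips stand robot.nose_length ahead of it and the grasp point (between the pads) is the TCP (robot.nose_length is the distance from the TCP to the fingertips, in m); z points along the fingers, y is the direction in which the jaws open and shut (so a half turn about z gives the same grasp; the last joint's range is limited). The gripper opens to 92 mm and grips with 3 to 60 N. Pads are 19 mm wide; open, the fingers measure 130 mm over their backs; the gripper's body (75 mm by 190 mm) begins 47 mm behind the grasp point.
Start: joints at [-1.272, 0.342, 1.524, -0, 1.275, -0.146], TCP at [0.226, -0.474, 0.246] pointing down, gripper open.
Joint ranges: [-2.53, 2.53], [-0.77, 2.02], [0.04, 2.7], [-1, 4.14], [0.28, 2.66], [-3.11, 3.11]. Speed limits (rad/s): [2.57, 2.57, 3.14, 3.14, 3.14, 3.14].

INTERFACE

Orientations are given as [roll, pitch, yaw] about the fixed x, y, z axes, in that order (R = Rz(yaw) Ry(pitch) Rx(roll)).
In Python, from cell import robot, read_camera gives the robot as it stands.
- The arm moves only by the shell command python3 -m crank 'ROWS' [FORCE]. ROWS is JSON, a list of rows, each a list of 7 numbers: the shift along the tool's x, y, z in cm, then the turn, a rotation vector about the tool's x, y, z in degrees, then the opening, from 0 (shut) to 1 (fully open). In form: [[tx, ty, tz, wx, wy, wz, jaw], ...]. A call has 1 to 5 rows; each row is the pose to reach, as a shift and turn from the pose commanded when the call began, along the tool's axes at that moment; what a row does not reach only later rows make up. A row lasts 1/8 s, in which the tool goes at most 62.5 mm and 10.7 degrees, less where a joint would pass 70% of its speed; a pose out of reach is approached as far as the arm can. A call with a gripper value outside its range is refused whole. The fingers move at their own pace and stop on an object; FORCE is the grip in N (left out, the last holds). Time passes only in rows, so rows that repeat a pose let the fingers close. It gives the time, the measured TCP pose, the force and the opening at its end, in the units of the state.
- robot.observe(): the state, without advancing time (a new reading comes with each control period).
- read_camera(name): name is "scene" or "top" or "wrist"; returns a dict with "frame" (480x640x3 uint8, red, green, blue), "intrinsics" (3x3 intrinsics, pixels), "R" (3x3) and "t" (3): a world point X has camera coordinates R X + t. Camera axes: x right, y down, z forward; pixel columns grow to the right and rows downward; lengths in m; the calibration is good to about 2 mm. The wrist camera is an equidistant fisheye: a pixel r from the principal point sees the ray r / f radians off the axis. A picture is of the moment at which its call begins. There is no depth.
- robot.hand_in(): hands the job in, once; it reports no verdict.
The state is a dict: "time": time; "qpos": joint angles; "qvel": joint speeds; "joint_efforts": joint torques, N m; "tool_pos": TCP position; "tool_rot": TCP orientation; "contact_force": force on the tool from outside, world axes, zero at the start; "torque": the same for the moment, N m; "opening": finger opening in m.
Only numpy, scipy, OpenCV 4.12 (cv2) and the standard library are available. Lean on these libraries where they do the work, as an engineer would, in place of code of your own. Each camera call takes 0.05 s, during which the arm holds its last target.

TASK

The little pear-shaped bud vase was set down off-centre on its round wooden plinth. With light taps of the fingertips, low on its belly, nudge it until it stands upright in the middle of the plinth, without gripping it or lifting it. It is wobbly, so do not tip it or knock it off, and leave the drum pot, the cup and the bowl as they stand.

Things in the scene. Friction and masses are not known exactly. Their poses are not given: they have to be found in the camera images.
- vase: Loose pear-shaped bud vase, plain grey stoneware, about 0.2 kg, 64 mm tall, round about z (up); origin at the centre of its underside. Flat foot 36 mm across, belly 52 mm across at 20 mm up (its widest), neck 21 mm at 57 mm, lip 28 mm. A push at belly height or lower slides it on the plinth, higher tips it; 15 N is too hard. Starts 18 to 27 mm off centre, any direction.
- plinth: Fixed round wooden display plinth, a plain disc 100 mm across and 50 mm tall, standing on the table. Origin at the centre of its underside, z up.
- plinth_top (a point): Centre of the round plinth's flat top, 50 mm above the table: where the middle of the vase's foot belongs.
- square_stand: Fixed square wooden stand, 100 x 100 mm, 35 mm tall, beside the round plinth (on either side of it). Origin at the centre of its underside. Nothing to do there.
- drum_pot: Loose open terracotta pot, 62 mm across and 62 mm tall, on the square stand; origin at the centre of its underside. Leave it alone.
- cup: Loose black drinking cup, 76 mm across the rim and 85 mm tall, standing on the table on the robot's side of the plinths; origin at the centre of its underside. Leave it alone.
- bowl: Loose white bowl, 100 mm across the rim and 45 mm tall, on the table beyond the plinths; origin at the centre of its underside. Leave it alone.

How it is judged:
At the end, for the whole second after the job is handed in: The vase stands still and upright (within 0.08 rad) on the round plinth, the centre of its foot within 7 mm of the plinth's centre, and the drum pot, cup and bowl are within 15 mm of where they stood (horizontal distance between vase and plinth_top below 0.007 m and angle between vase's own z axis and vertical below 0.08 rad and z of vase in the frame of plinth_top between -0.004 and 0.004 m and linear speed of vase below 0.01 m/s and angular speed of vase below 0.1 rad/s and distance of each of drum_pot, cup, bowl from where it was at the start of the episode below 0.015 m); the robot touches nothing.
It fails at once if the vase tips by more than 0.4 rad (angle between vase's own z axis and vertical above 0.4 rad).
It fails at once if the vase is lifted off the plinth (10 mm or more) (z of vase in the frame of plinth_top above 0.01 m).
It fails at once if the vase is knocked off the plinth (z of vase in the frame of plinth_top below -0.01 m).
It fails at once if the vase is gripped or hit hard (robot presses on it with 15 N or more) (contact force between any of the fingers, the arm and vase above 15 N).
It fails at once if the drum pot, cup or bowl is moved more than 15 mm or tipped (distance of any of drum_pot, cup, bowl from where it was at the start of the episode above 0.015 m or angle between any of drum_pot, cup, bowl's own z axis and vertical above 0.3 rad).
It also fails if it takes over 38 s, if anything falls off the work surface, if the arm or the gripper's body presses on something with over 40 N, if the wrist force passes 120 N, or if a joint passes its speed limit or range.

## Working session

There is one attempt and no reset: what is moved stays moved. The work goes in short steps, Python scripts to look and compute and a shell command to move; the robot and the scene stay as the last step left them, time stands still between calls to the robot, and variables do not carry over. Pictures are saved under pics/ and viewed, and the job is handed in when it is done.

```bash
ls; mkdir -p pics; python3 - <<'E'
from cell import robot, read_camera
import cv2
print(robot.observe(), robot.nose_length)
for n in("scene","top","wrist"):
    c=read_camera(n); cv2.imwrite(f"pics/{n}0.png",c["frame"][:,:,::-1]); print(n,c["intrinsics"],c["R"],c["t"])
E
```

```text
pics
{'time': 0.0, 'qpos': array([-1.27200787e+00,  3.42727541e-01,  1.52501873e+00,  4.06845740e-05,
        1.27535004e+00, -1.46030990e-01]), 'qvel': array([ 0.00012613,  0.00119616, -0.00090515, -0.00014296,  0.00078719,
        0.00034227]), 'joint_efforts': array([-7.15561164e-04, -4.31248212e+01, -2.44218725e+01,  7.15258392e-02,
        5.58367185e-02, -1.27423018e-04]), 'tool_pos': array([ 0.22581282, -0.47355302,  0.24504182]), 'tool_rot': array([-3.14011066e+00, -2.57290554e-04,  4.44807377e-01]), 'contact_force': array([-0.25845698, -0.43804684,  0.20130467]), 'torque': array([ 0.04683973, -0.05095623, -0.02563928]), 'opening': 0.09199863023427916} 0.019
scene [[451.62158181   0.         317.858897  ]
 [  0.         451.62158181 243.45522907]
 [  0.           0.           1.        ]] [[-0.82439905  0.56600215 -0.00278771]
 [ 0.44388425  0.64345909 -0.62364026]
 [-0.35118795 -0.51536586 -0.7817065 ]] [ 0.46387403 -0.2275125   0.95800542]
top [[560.25056169   0.         310.29272819]
 [  0.         560.25056169 234.37692543]
 [  0.           0.           1.        ]] [[-0.01136417 -0.99972194  0.02066134]
 [-0.99509386  0.00927586 -0.09849958]
 [ 0.09828054 -0.02167934 -0.99492258]] [-0.0071448   0.55227701  0.78034797]
wrist [[371.64829954   0.         318.01428011]
 [  0.         371.64829954 236.1957872 ]
 [  0.           0.           1.        ]] [[ 4.29256753e-01 -9.03182426e-01 -3.82354022e-04]
 [-8.67366403e-01 -4.12352383e-01  2.78641410e-01]
 [-2.51821690e-01 -1.19277066e-01 -9.60395136e-01]] [-0.52387947 -0.03379006  0.38956372]
```

View pics/top0.png

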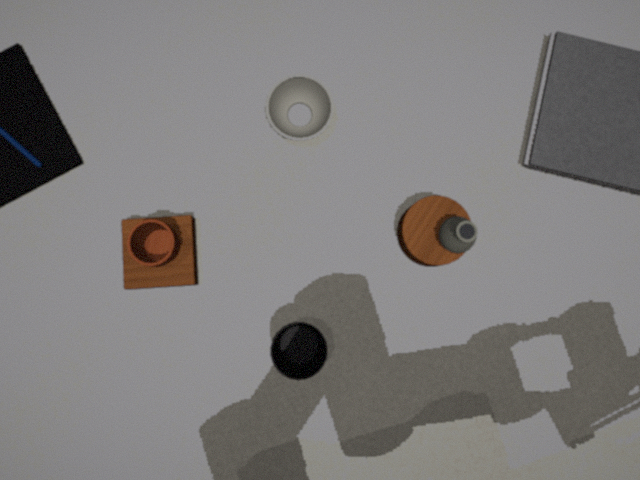

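View pics/scene0.png

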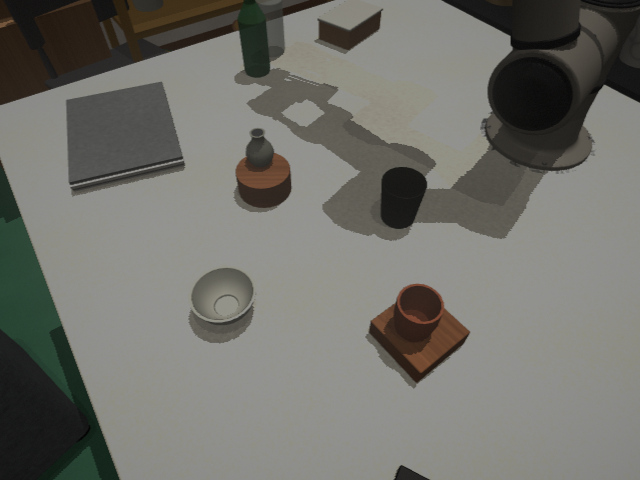

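```bash
cat > h.py <<'E'
import numpy as np, cv2
from cell import robot, read_camera
def cast(c,uv,z):
    uv=np.atleast_2d(np.asarray(uv,float)); K,R,t=(np.array(c[k]) for k in("intrinsics","R","t"))
    d=np.c_[(uv-K[:2,2])/[K[0,0],K[1,1]],np.ones(len(uv))]@R
    C=-R.T@t
    return C+d*((z-C[2])/d[:,2])[:,None]
def proj(c,X):
    p=np.atleast_2d(X)@np.array(c["R"]).T+c["t"]; p=p@np.array(c["intrinsics"]).T
    return p[:,:2]/p[:,2:]
def circ(c,x,y,z,r):
    a=np.linspace(0,2*np.pi,73); return proj(c,np.c_[x+r*np.cos(a),y+r*np.sin(a),0*a+z])
def crop(c,x0,y0,x1,y1,name,s=5,draws=()):
    f=cv2.resize(c["frame"][y0:y1,x0:x1,::-1],None,fx=s,fy=s,interpolation=cv2.INTER_CUBIC)
    for d in draws: cv2.polylines(f,[np.int32((d-[x0,y0]+.5)*s)],False,(0,255,0),1)
    cv2.imwrite(f"pics/{name}.png",f)
E
python3 - <<'E'
from h import *
c=read_camera("top"); print("cam",-c["R"].T@c["t"])
hsv=cv2.cvtColor(c["frame"],cv2.COLOR_RGB2HSV)
print([ (x,c["frame"][232,x].tolist()) for x in range(392,486,4)])
crop(c,380,175,500,285,"top_crop",5)
crop(read_camera("scene"),215,115,315,215,"sc_crop",6)
E
```

```text
cam [0.47279324 0.00465177 0.83093249]
[(392, [144, 145, 145]), (396, [85, 80, 75]), (400, [26, 14, 2]), (404, [122, 76, 47]), (408, [123, 76, 37]), (412, [117, 75, 44]), (416, [121, 77, 41]), (420, [124, 80, 45]), (424, [117, 75, 42]), (428, [120, 74, 43]), (432, [115, 75, 46]), (436, [70, 43, 27]), (440, [43, 44, 37]), (444, [70, 70, 64]), (448, [75, 73, 67]), (452, [66, 63, 55]), (456, [89, 86, 81]), (460, [59, 61, 61]), (464, [55, 55, 60]), (468, [62, 63, 59]), (472, [60, 57, 64]), (476, [118, 118, 109]), (480, [146, 144, 145]), (484, [146, 143, 142])]
```

View pics/top_crop.png

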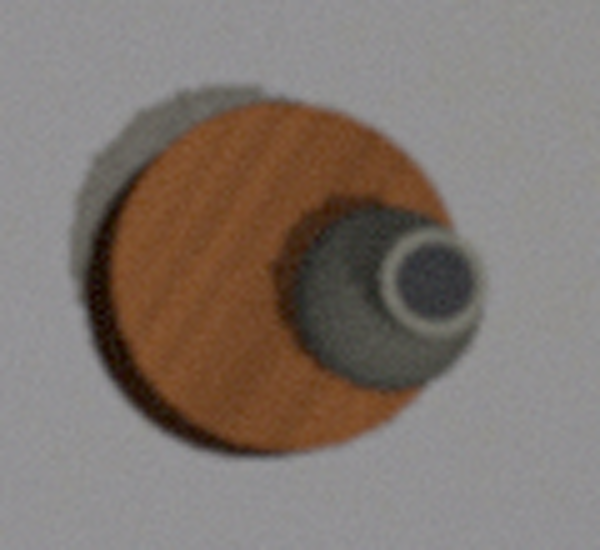

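View pics/sc_crop.png

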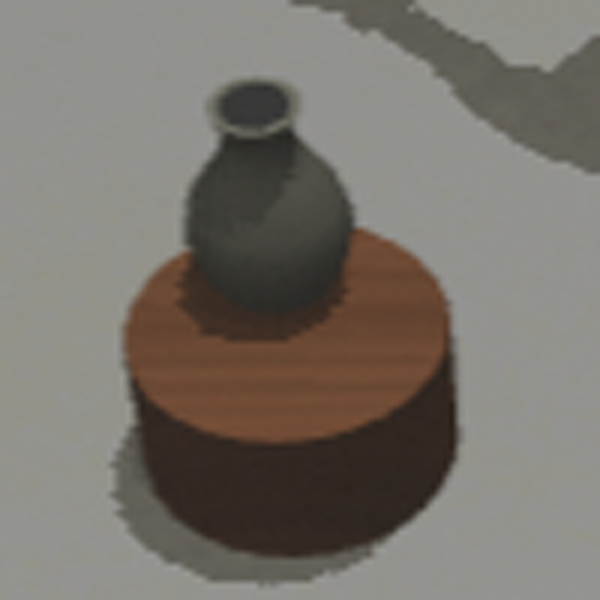

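```bash
cat >> h.py <<'E'
from scipy.optimize import least_squares
def fit(P,r):
    g=least_squares(lambda p:np.hypot(P[:,0]-p[0],P[:,1]-p[1])-r,P[:,:2].mean(0),loss="soft_l1",f_scale=.0005)
    return g.x,np.sqrt(np.mean(g.fun**2))
def plinth(c,win):
    x0,y0,x1,y1=win; f=c["frame"].astype(int)
    m=((f[...,0]-f[...,2]>38)&(f[...,0]>75)).astype(np.uint8); w=np.zeros_like(m); w[y0:y1,x0:x1]=1; m*=w
    cs,_=cv2.findContours(m,cv2.RETR_EXTERNAL,cv2.CHAIN_APPROX_NONE); k=max(cs,key=cv2.contourArea)
    h=cv2.convexHull(k)[:,0]; P=cast(c,h,.05)
    for _ in range(3):
        p,e=fit(P,.05); d=np.abs(np.hypot(*(P[:,:2]-p).T)-.05); P=P[d<.002]
    return p,e,len(P)
E
python3 - <<'E'
from h import *
c=read_camera("top"); s=read_camera("scene")
p,e,n=plinth(c,(380,175,500,285)); print("top plinth",p,e,n)
q,e,n=plinth(s,(215,115,315,215)); print("scene plinth",q,e,n)
for nm,cc,uv,b in(("top",c,(380+431/5,175+281/5),(380,175,500,285)),("scene",s,(215+252/6,115+107/6),(215,115,315,215))):
    L=cast(cc,np.array(uv)-.4,.114)[0]; print(nm,"lip",L, (L[:2]-p)*1000)
    crop(cc,*b,nm+"_d",5,[circ(cc,*p,.05,.05),circ(cc,*L[:2],.114,.014),circ(cc,*L[:2],.07,.026),circ(cc,*p,0,.05)])
for r in (("bowl",(300,107),.03),("cup",(299,350),.085),("pot",(153,243),.097),("stand",(160,252),.035)):
    print(r[0],cast(c,r[1],r[2])[0])
E
```

```text
top plinth [ 0.55482389 -0.19080674] 0.0009208989167307057 34
scene plinth [ 0.5547286  -0.19157218] 0.0009507200273557988 21
top lip [ 0.54638915 -0.21235789  0.114     ] [ -8.43473919 -21.55115227]
scene lip [ 0.54556964 -0.21297986  0.114     ] [ -9.25425283 -22.17312191]
bowl [7.40123427e-01 1.88407988e-04 3.00000000e-02]
cup [0.39431591 0.00493522 0.085     ]
pot [0.53588401 0.19441779 0.097     ]
stand [0.52833266 0.20038855 0.035     ]
```

View pics/top_d.png

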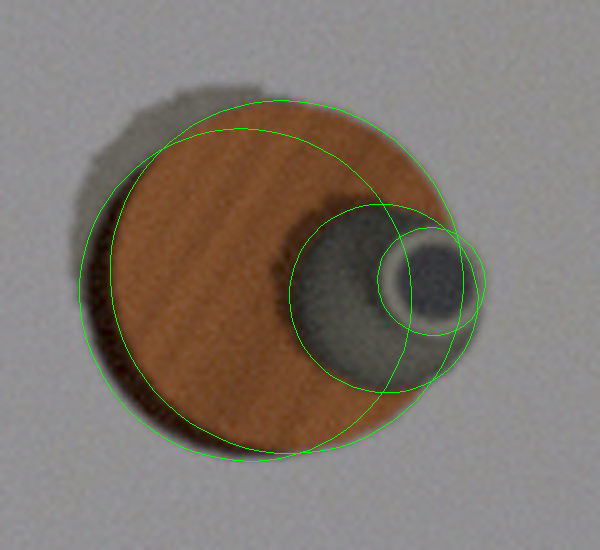

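View pics/scene_d.png

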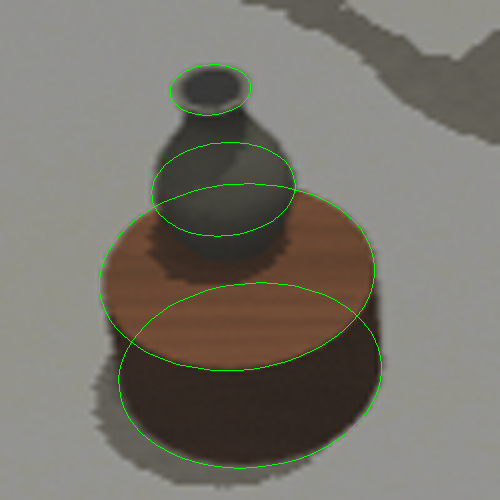

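```bash
cat >> h.py <<'E'
from scipy.spatial.transform import Rotation as Ro
def togo(xyz,yaw=None):
    o=robot.observe(); R=Ro.from_euler("xyz",o["tool_rot"])
    s=R.inv().apply(np.array(xyz)-o["tool_pos"])*100
    w=None if yaw is None else np.degrees((R.inv()*Ro.from_euler("xyz",[np.pi,0,yaw])).as_rotvec())
    print("pos",o["tool_pos"].round(4),"rot",o["tool_rot"].round(3),"shift cm",s.round(2),"turn",w if w is None else w.round(1),"t",o["time"],"F",o["contact_force"].round(2),"open",round(o["opening"],4))
E
python3 - <<'E'
from h import *
togo((.520,-.278,.245),np.arctan2(.927,.375))
E
```

```text
pos [ 0.2259 -0.4739  0.2456] rot [-3.141 -0.     0.445] shift cm [34.98 -5.03  0.06] turn [ -0.   -0.  -42.5] t 0.35 F [-0.34  0.7  -0.01] open 0.0921
```

```bash
python3 -m crank '[[6,-1,0,0,0,-8,0.27],[12,-2,0,0,0,-16,0.27],[18,-3,0,0,0,-24,0.27],[24,-4,0,0,0,-32,0.27],[30,-4.5,0,0,0,-40,0.27]]'; python3 - <<'E'
from h import *
togo((.520,-.278,.245),np.arctan2(.927,.375))
E
```

```text
time: 0.98
tool_pos: [0.4788, -0.3028, 0.246]
tool_rot: [3.141, 0.0, 1.148]
contact_force: [0.7, -1.2, -0.8]
opening: 0.0465
pos [ 0.4788 -0.3028  0.246 ] rot [3.141 0.    1.148] shift cm [3.95 2.74 0.1 ] turn [ 0.   0.  -2.2] t 0.975 F [ 0.71 -1.23 -0.82] open 0.0465
```

```bash
python3 -m crank '[[2.5,1.7,4,0,0,-2.4,0.27],[4.0,2.75,10,0,0,-2.4,0.27],[4.0,2.75,14,0,0,-2.4,0.27],[4.0,2.75,14,0,0,-2.4,0.27],[4.0,2.75,14,0,0,-2.4,0.27]]'; python3 - <<'E'
from h import *
togo((.520,-.278,.081),np.arctan2(.927,.375))
c=read_camera("top");cv2.imwrite("pics/top1.png",c["frame"][:,:,::-1])
c=read_camera("scene");cv2.imwrite("pics/sc1.png",c["frame"][:,:,::-1])
c=read_camera("wrist");cv2.imwrite("pics/wr1.png",c["frame"][:,:,::-1])
E
```

```text
time: 1.6
tool_pos: [0.5197, -0.2801, 0.1075]
tool_rot: [3.139, 0.001, 1.184]
contact_force: [0.5, 0.6, 0.6]
opening: 0.0251
pos [ 0.5197 -0.2801  0.1075] rot [3.139e+00 1.000e-03 1.184e+00] shift cm [ 0.2  -0.06  2.65] turn [ 0.1  0.  -0.1] t 1.6 F [0.46 0.6  0.62] open 0.0251
```

View pics/top1.png

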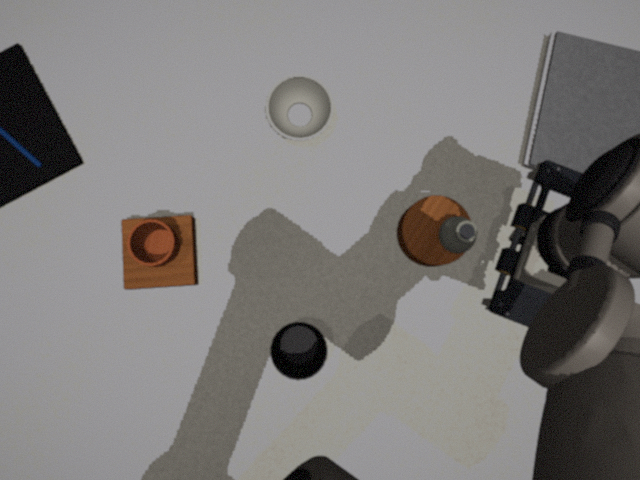

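View pics/sc1.png

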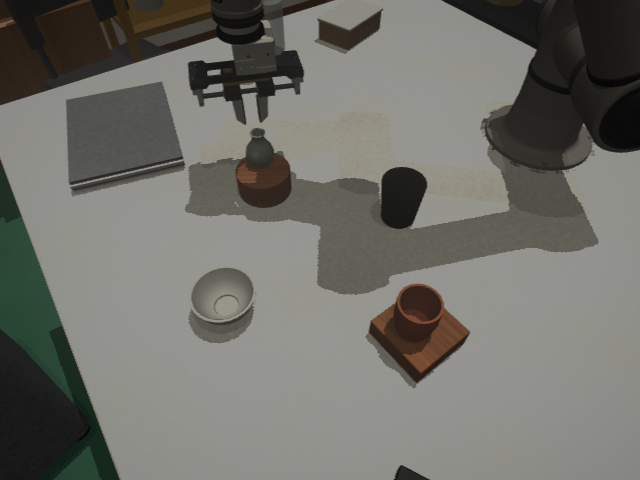

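View pics/wr1.png

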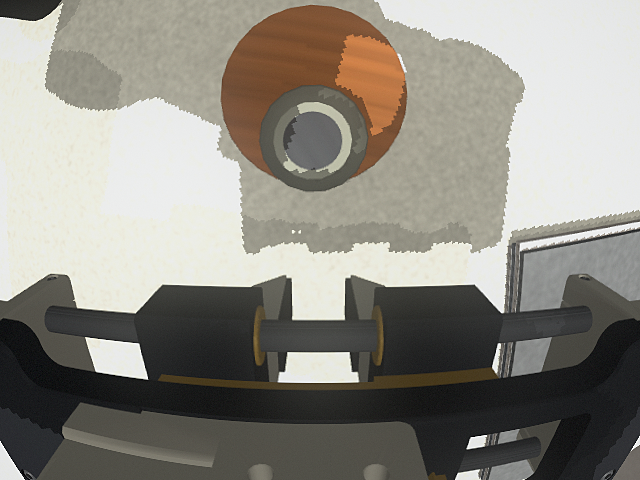

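```bash
python3 -m crank '[[0,0,1.5,0,0,0,0.27],[0.5,0,2.6,0,0,0,0.27],[1.5,0,2.6,0,0,0,0.27],[2.3,0,2.6,0,0,0,0.27],[2.8,0,2.6,0,0,0,0.27]]'; python3 - <<'E'
from h import *
togo((.5427,-.2209,.081),np.arctan2(.927,.375))
c=read_camera("wrist");cv2.imwrite("pics/wr2.png",c["frame"][:,:,::-1])
c=read_camera("scene");crop(c,195,55,315,215,"sc2",4)
E
```

```text
time: 2.38
tool_pos: [0.5301, -0.2526, 0.08]
tool_rot: [3.141, 0.0, 1.186]
contact_force: [-0.2, 0.2, 1.2]
opening: 0.0246
pos [ 0.5301 -0.2526  0.08  ] rot [3.141 0.    1.186] shift cm [ 3.41 -0.02 -0.1 ] turn [ 0.  0. -0.] t 2.375 F [-0.24  0.24  1.22] open 0.0246
```

View pics/wr2.png

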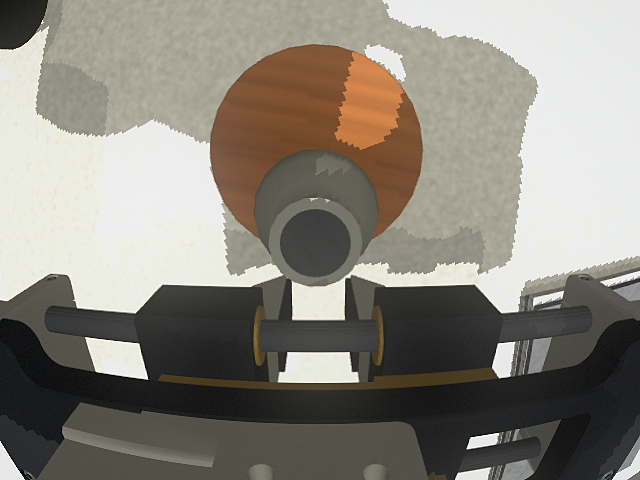

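View pics/sc2.png

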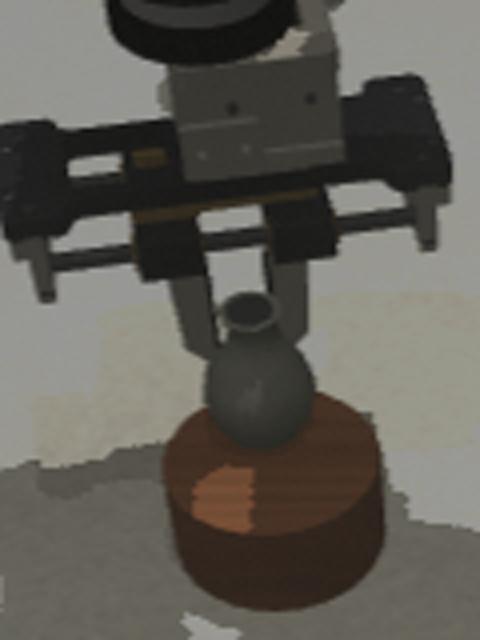

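```bash
python3 -m crank '[[0.4,0,-0.1,0,0,0,0.27],[0.7,0,-0.1,0,0,0,0.27],[1.0,0,-0.1,0,0,0,0.27],[1.2,0,-0.1,0,0,0,0.27],[1.4,0,-0.1,0,0,0,0.27]]'; python3 -m crank '[[0.2,0,0,0,0,0,0.27],[0.4,0,0,0,0,0,0.27],[0.6,0,0,0,0,0,0.27],[0.8,0,0,0,0,0,0.27],[1.0,0,0,0,0,0,0.27]]'; python3 - <<'E'
from h import *
togo((.5427,-.2209,.081),np.arctan2(.927,.375))
c=read_camera("wrist");cv2.imwrite("pics/wr3.png",c["frame"][:,:,::-1])
c=read_camera("scene");crop(c,195,55,315,215,"sc3",4)
c=read_camera("top");crop(c,380,175,500,285,"top3",5)
E
```

```text
time: 3.1
tool_pos: [0.5347, -0.2404, 0.0807]
tool_rot: [-3.141, 0.0, 1.185]
contact_force: [-1.1, -0.4, 0.0]
opening: 0.0245
time: 3.72
tool_pos: [0.5386, -0.231, 0.0807]
tool_rot: [3.142, 0.0, 1.185]
contact_force: [-0.2, -1.2, -0.7]
opening: 0.0246
pos [ 0.5386 -0.231   0.0807] rot [3.142 0.    1.185] shift cm [ 1.09  0.   -0.03] turn [ 0.   0.  -0.1] t 3.725 F [-0.25 -1.2  -0.67] open 0.0246
```

View pics/sc3.png

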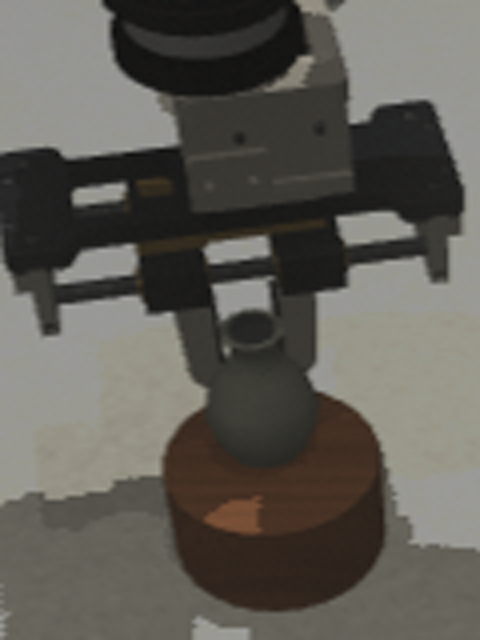

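View pics/top3.png

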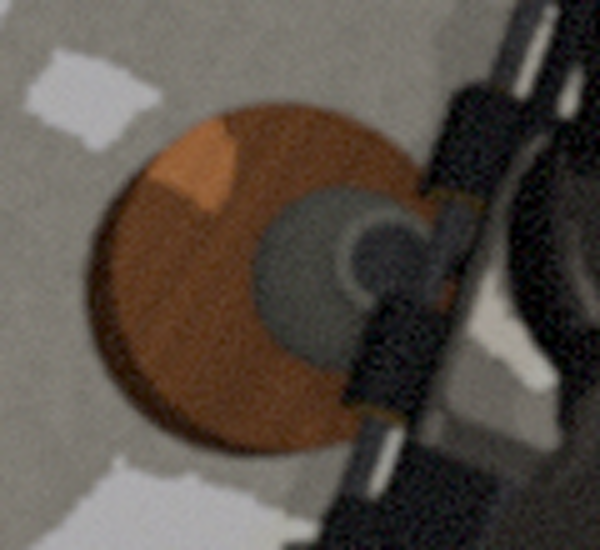

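```bash
python3 - <<'E'
from h import *
p=np.array([.5548,-.1912])
s=read_camera("scene")
L=cast(s,(195+249/4-.4,55+330/4-.4),.114)[0,:2]; print((L-p)*1000)
crop(s,195,55,315,215,"sc3d",4,[circ(s,*L,.114,.014),circ(s,*L,.07,.026)])
E
```

```text
[ -3.22610894 -10.35633707]
```

View pics/sc3d.png

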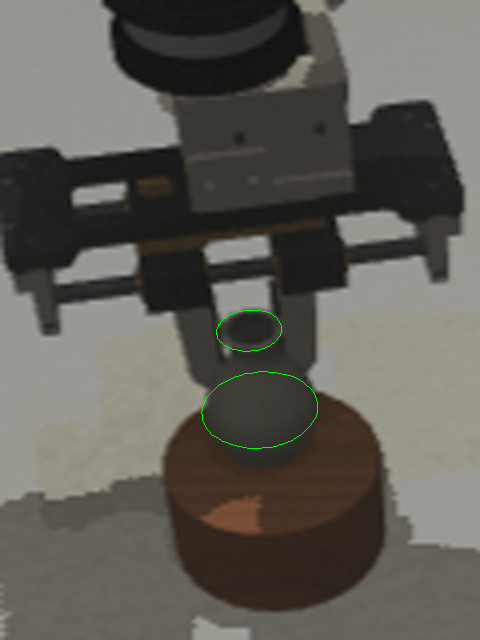

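```bash
python3 -m crank '[[0.2,0,0,0,0,0,0.27],[0.4,0,0,0,0,0,0.27],[0.6,0,0,0,0,0,0.27],[0.8,0,0,0,0,0,0.27],[1.0,0,0,0,0,0,0.27]]';  python3 -m crank '[[0,0,0,0,0,0,0.27],[-0.3,0,0,0,0,0,0.27],[-2,0,0,0,0,0,0.27],[-5,0,0,0,0,0,0.27],[-8,0,0,0,0,0,0.27]]'; python3 - <<'E'
from h import *
c=read_camera("top"); s=read_camera("scene")
p,e,n=plinth(c,(380,175,500,285)); print("top plinth",p,e,n)
crop(c,380,175,500,285,"top4",5);crop(s,215,115,315,215,"sc4",6)
E
```

```text
time: 4.55
tool_pos: [0.5424, -0.2217, 0.0807]
tool_rot: [-3.142, 0.0, 1.185]
contact_force: [-1.7, -1.6, 0.4]
opening: 0.0246
time: 5.18
tool_pos: [0.5114, -0.2975, 0.0807]
tool_rot: [3.141, 0.0, 1.185]
contact_force: [-0.1, 0.0, -0.2]
opening: 0.0247
top plinth [ 0.55745751 -0.19171844] 0.0009367737194926219 22
```

View pics/top4.png

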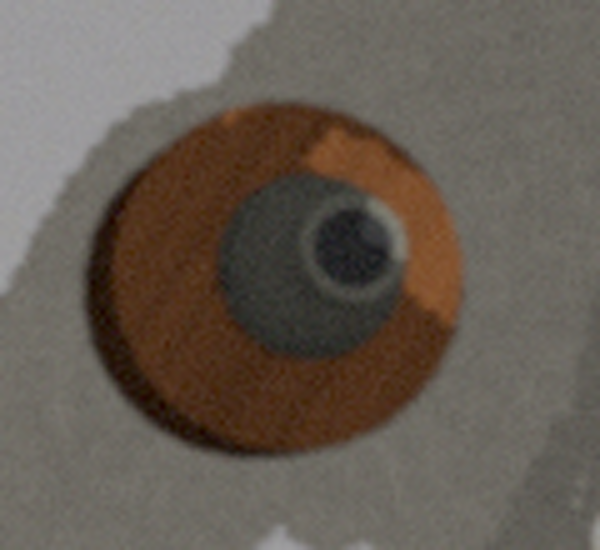

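View pics/sc4.png

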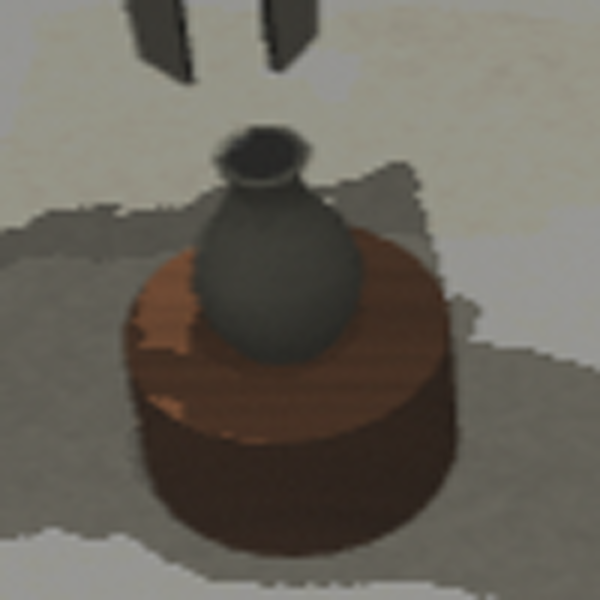

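```bash
python3 - <<'E'
from h import *
p=np.array([.5548,-.1912])
c=read_camera("top"); s=read_camera("scene")
for nm,cc,uv,b in(("top",c,(380+352/5-.4,175+247/5-.4),(380,175,500,285)),("scene",s,(215+262.5/6-.4,115+155.5/6-.4),(215,115,315,215))):
    L=cast(cc,uv,.114)[0,:2]; print(nm,"lip",(L-p)*1000)
    crop(cc,*b,nm+"_e",5,[circ(cc,*p,.05,.05),circ(cc,*L,.114,.014),circ(cc,*L,.07,.026)])
print("belly top",(cast(c,(380+311/5-.4,175+265/5-.4),.072)[0,:2]-p)*1000)
togo((.5427,-.2209,.081),np.arctan2(.927,.375))
for r in (("bowl",(300,107),.03),("cup",(299,350),.085)): pass
cv2.imwrite("pics/top5.png",c["frame"][:,:,::-1])
E
```

```text
top lip [ 0.63205127 -0.91451775]
scene lip [-0.7625868  -0.85518091]
belly top [ 0.61087623 -0.96916178]
pos [ 0.5116 -0.2968  0.0806] rot [-3.141 -0.     1.183] shift cm [ 8.2   0.01 -0.03] turn [-0.  -0.  -0.2] t 5.375 F [-1.15  0.06  0.73] open 0.025
```

View pics/top_e.png

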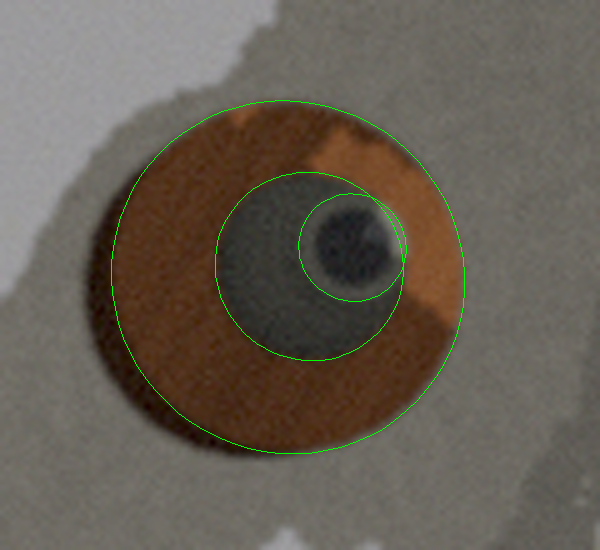

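View pics/scene_e.png

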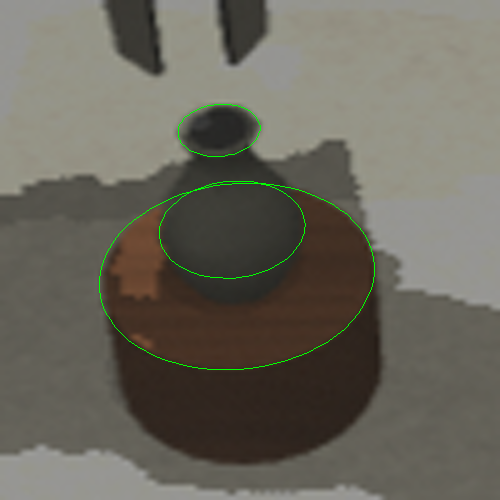

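View pics/top5.png

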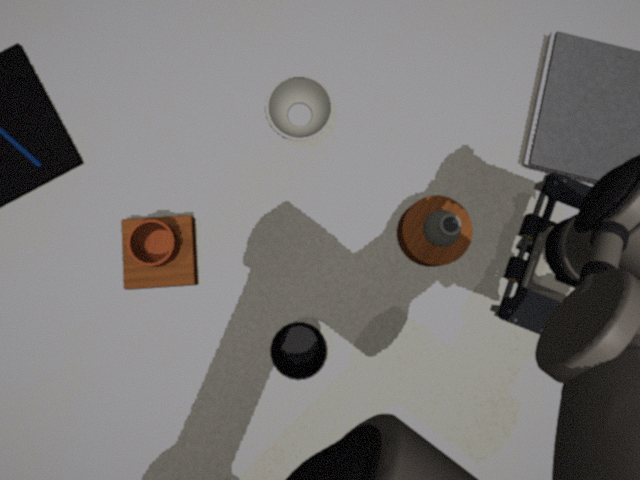

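```bash
python3 -m crank '[[0,0,-2,0,0,0,0.27],[0,0,-3,0,0,0,0.27],[0,0,-3,0,0,0,0.27],[0,0,-3,0,0,0,0.27],[0,0,-3,0,0,0,0.27]]'; python3 -c "
from cell import robot
print(robot.hand_in())"
```

```text
time: 6.0
tool_pos: [0.512, -0.2956, 0.1101]
tool_rot: [-3.141, -0.0, 1.185]
contact_force: [-0.6, -0.5, 1.0]
opening: 0.0247
the job is handed in; nothing more can be done
None
```

I nudged the vase to the middle of the plinth, backed the arm away and handed the job in at about 6 s; hand-in gives no verdict.

The vase began about 23.5 mm off centre. I pushed it slowly at belly height with the two fingertips about 25 mm apart, in two short strokes, without gripping or lifting it.

- **Vase:** in the last pictures the lip was about 1.1 mm off the plinth's centre in both the top and scene views. The two views differ by about 1.4 mm in x, within calibration. The lip and the belly agree in the top view to about 0.1 mm, so the vase stands upright. These pictures were taken before a final 3 cm lift of the clear gripper; I took none after it.
- **Other objects:** the drum pot, cup and bowl show no movement in the top view; I judged this by eye.
- **Force:** the wrist force readings at the end of each move stayed below about 2.5 N.
- **Check that failed:** the automatic plinth fit was about 2.7 mm out on the last picture because the plinth was in the arm's shadow. I used the clean starting fit instead, where both views agreed within 1 mm, and it matched the outline in the last pictures.

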